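# Tip seasoning tubes into a V-trough feeder and close up the row

## Robot

A 6-joint arm with a two-finger parallel gripper is mounted at the origin on a cart in front of the work surface, level with it; the furniture and walls round the work are solid. World frame = base frame: x ahead of the robot, y to its left, z up, the work surface at z = 0. Lengths are in mm, angles in rad, forces in N, time in s.
With the tool pointing down it reaches from about 325 to 875 mm from the base axis. Payload 4.4 kg.
Tool frame: the origin (TCP) lies between the finger pads; the fingertips stand 11 mm ahead of it and the grasp point (between the pads) lies 8 mm behind it (r.tip_reach is the distance from the TCP to the fingertips, in mm); y points along the fingers, z is the direction in which the jaws open and shut, and the axes are right-handed (so a half turn about y gives the same grasp; the last joint's range is limited). The gripper opens to 85 mm and grips with 20 to 120 N. Pads are 22 mm wide; open, the fingers measure 114 mm over their backs; the gripper's body (76 mm by 85 mm) begins 54 mm behind the grasp point. The pads swing forward as they close: fully open they stand 13 mm farther back than shut.
Start: joints at [-1.31, 0.207, 1.542, -0, 1.393, -0.15], TCP at [230.137, -526.938, 242.282] pointing down, gripper open.
Joint ranges: [-2.73, 2.73], [-0.86, 2.22], [0.23, 2.46], [-1.11, 4.25], [0.08, 2.63], [-2.82, 2.82]. Speed limits (rad/s): [2.79, 2.79, 3.14, 3.14, 3.14, 3.14].

## Interface

Orientations are given as a unit quaternion [w, x, y, z].
In Python, from station import r gives the robot as it stands. The module is installed in compiled form; this text tells all that it offers.
- The arm moves only by the shell command python3 -m creep 'ROWS' [FORCE]. ROWS is JSON, a list of rows, each a list of 7 numbers: the shift along the world's x, y, z in cm, then the turn, a rotation vector about the world's x, y, z in rad, then the opening, from -1 (shut) to 1 (fully open). A call has exactly 5 rows; each row shifts and turns the commanded pose from where the row before left it; what a row does not reach is not made up. A row lasts 1/10 s, in which the tool goes at most 50 mm and 8.59 degrees, less where a joint would pass 70% of its speed; a pose out of reach is approached as far as the arm can. A call with a gripper value outside its range is refused whole. The fingers move at their own pace and stop on an object; FORCE is the grip in N (left out, the last holds). Time passes only in rows, so rows that do not move let the fingers close, or fill a call up. It gives the time, the measured TCP pose, the force and the opening at its end, in the units of the state.
- r.state(): the state, without advancing time (a new reading comes with each control period).
- r.camera(name): name is "scene" or "side" or "wrist"; returns a dict with "pixels" (384x512x3 uint8, blue, green, red), "z_map" (384x512 float32, mm along the optical axis (not along the pixel's ray), 0 where there is no reading), "vfov" (degrees; the focal length in pixels is half the picture's height over the tangent of half this angle, whatever the lens; pixels are square), "cx", "cy" (the principal point, pixels), "distortion" ([k1, k2, p1, p2, k3] as OpenCV has them; the pictures are not rectified), "R" (3x3) and "t" (3): a world point X has camera coordinates R X + t; the wrist camera has in their place "hand_eye" (4x4, takes a point from camera to tool coordinates, whose origin is the TCP and whose axes are the tool frame's). Camera axes: x right, y down, z forward; pixel columns grow to the right and rows downward; lengths in mm; the calibration is good to about 2 mm. A picture is of the moment at which its call begins: read the wrist's pose just before it.
- r.close_job(): hands the job in, once; it reports no verdict.
Trained networks look in a picture, given as the dict that the camera call returned (one of the last four; its "shot" number tells which), for a name from the list of things; names that differ only in an ending like _2 or _b are one class to them, and where a whole thing is asked for, a point or a joint stands for the part that bears it (a point fixed in the world has none). Each returns a list of dicts, best first, with "p" (0 to 1); they miss things now and then, are a little off and sometimes report something else, mostly with a low value. They report only what shows in the picture. A call takes as long as a camera call. They do not tell look-alikes from the thing itself.
- r.boxes_of(label, picture): "box" ([left, top, right, bottom] in pixels, round what is visible of it).
- r.outline_of(label, picture): "region" (384x512 bool, what is visible of it) and "box" ([left, top, right, bottom] in pixels, round what is visible of it).
The state is a dict: "t": time; "joints": joint angles; "joint_velocities": joint speeds; "tau": joint torques, N m; "eef_pos": TCP position; "ee_rot": TCP orientation; "ft_force": force on the tool from outside, world axes, zero at the start; "ft_torque": the same for the moment, N m; "grip_width": finger opening in mm.
Only numpy, scipy, OpenCV 4.12 (cv2) and the standard library are available. Lean on these libraries where they do the work, as an engineer would, in place of code of your own. Each camera call takes 0.05 s, during which the arm holds its last target. There are 200 camera calls.

## Task

Carry the loading tray of four seasoning tubes level to the high end of the sloping V-trough, tip it gently, close over the fold, so that all four slide into one straight line along the fold against the end stop and none drops on the table, then set the empty tray upright on the table. Lift the follower out of its nest, seat it in the trough above the row, push it gently down until it is snug against the last tube and the row is tight, and leave it there. Do not disturb the two sample cups and the check weight.

Things in the scene. Friction and masses are not known exactly. Their poses are not given: they have to be found in the camera images.
- stand: Fixed steel stand that carries the trough. Origin: on the table under the middle of its base plate (160 x 290 mm, x from -48 to 112, top 10 mm above the table). y runs level towards the trough's high end; z up.
- channel: V-trough, slippery bright steel, fixed: two faces 60 mm wide, 2.5 thick, at 90 degrees, 85 wide and 42 deep at the open top. Origin: on the fold at the face of the end stop (low end, 46 mm high), 36 mm above the table. y: up the fold, which climbs 22 degrees and ends open at y = 300 mm; z: square to the fold, midway between the faces; x: level. A tube lying home has its axis 14 mm over the fold.
- trough_row_end (a point): Point on the fold, channel frame (0, 184, 0) mm: the upper end of four tubes lying in a tight line against the stop. Pressed lengthwise with more than some 5 N, the row buckles sideways up out of the fold, and only settles again when it is eased.
- trough_top (a point): Point on the fold at the trough's open high end, channel frame (0, 300, 0) mm.
- nest (a point): Middle of the follower's parking nest, channel frame (105, 183, 0) mm: a fixed V 66 mm long, faces 42 mm wide, beside the trough, its fold parallel to the trough's and level with it.
- follower: Follower, 0.16 to 0.26 kg: V shoe 56 mm long (y), 31 mm to each side, 36 high, rubber runners, upright fin to grip 12 mm thick (x), 56 long, from 8 to 92 mm over the origin. Origin: on the fold under its middle when seated; axes then agree with the channel's. Flat front face at y = -28 mm. Rubber holds it where put; sliding takes 0.5 to 2 N if not pressed into the V. Starts seated in the nest, so tilted 22 degrees.
- tray: Loading tray, 0.2 kg: steel gutter 200 mm long (y), 30 wide, 20 high, floor 3 thick, 25 wide inside; closed at +y, open at -y, where the tubes slide out when it is tipped 12 to 20 degrees. Origin: middle of its underside; z up. A bail over its middle (35 wide, 41 high) carries a black grip block 14 thick (x), 46 long (y), 41 to 87 mm over the origin. Starts level with four tubes in it.
- tray_lip (a point): Middle of the tray floor's upper edge at its open end, tray frame (0, -100, 3) mm.
- tube_0: Capped seasoning tube, white with a grey cap, 20 mm in diameter, 46 mm long over its rounded ends, 20 g. Origin: its centre; y axis: its length. All four are alike and start in a row in the tray.
- tube_1: Capped seasoning tube, white with a grey cap, 20 mm in diameter, 46 mm long over its rounded ends, 20 g. Origin: its centre; y axis: its length. All four are alike and start in a row in the tray.
- tube_2: Capped seasoning tube, white with a grey cap, 20 mm in diameter, 46 mm long over its rounded ends, 20 g. Origin: its centre; y axis: its length. All four are alike and start in a row in the tray.
- tube_3: Capped seasoning tube, white with a grey cap, 20 mm in diameter, 46 mm long over its rounded ends, 20 g. Origin: its centre; y axis: its length. All four are alike and start in a row in the tray.
- cup_a: Lidded sample cup, 62 mm wide, 42 mm high; bystander. Origin: middle of its underside.
- cup_b: Lidded sample cup, 62 mm wide, 42 mm high; bystander. Origin: middle of its underside.
- check_weight: Brass check weight, 29 mm wide, 40 mm high; bystander. Origin: middle of its underside.
There are look-alikes about, which are no part of the job. Leave any purple look-alike of the follower alone.

How it is judged (in metres and radians):
On the way, in this order (a step that is already met when the one before it is completed fails the run):
1. the tray is tipped over the trough (angle between tray's own z axis and vertical above 0.14 rad and x of tray_lip in the frame of channel between -0.045 and 0.045 m and y of tray_lip in the frame of channel between 0.05 and 0.34 m and z of tray_lip in the frame of channel between 0 and 0.13 m), for 0.1 s.
2. all four tubes lie lengthwise in the fold of the trough (x of tube_0 in the frame of channel between -0.006 and 0.006 m and z of tube_0 in the frame of channel between 0.0081 and 0.0201 m and y of tube_0 in the frame of channel between 0.015 and 0.3 m and angle between the y axis of each of tube_0, tube_1, tube_2, tube_3 and the y axis of channel, either way round below 0.25 rad and x of tube_1 in the frame of channel between -0.006 and 0.006 m and z of tube_1 in the frame of channel between 0.0081 and 0.0201 m and y of tube_1 in the frame of channel between 0.015 and 0.3 m and x of tube_2 in the frame of channel between -0.006 and 0.006 m and z of tube_2 in the frame of channel between 0.0081 and 0.0201 m and y of tube_2 in the frame of channel between 0.015 and 0.3 m and x of tube_3 in the frame of channel between -0.006 and 0.006 m and z of tube_3 in the frame of channel between 0.0081 and 0.0201 m and y of tube_3 in the frame of channel between 0.015 and 0.3 m), for 0.3 s.
3. the empty tray stands upright on the table, let go (height (world z) of tray below 0.006 m and angle between tray's own z axis and vertical below 0.1 rad and linear speed of tray below 0.03 m/s and contact force between the fingers and tray below 0.1 N), for 0.2 s.
At the end, for the whole second after the job is handed in: All four tubes in one tight line on the fold against the stop (3 mm play in all), each lengthwise within 0.1 rad; the follower seated in the V within 3 mm, its face within 3 mm of the packed row's end, at rest; the tray upright on the table (all of step 3 and x of tube_0 in the frame of channel between -0.003 and 0.003 m and z of tube_0 in the frame of channel between 0.0111 and 0.0171 m and y of tube_0 in the frame of channel between 0.015 and 0.164 m and angle between the y axis of each of tube_0, tube_1, tube_2, tube_3 and the y axis of channel, either way round below 0.1 rad and x of tube_1 in the frame of channel between -0.003 and 0.003 m and z of tube_1 in the frame of channel between 0.0111 and 0.0171 m and y of tube_1 in the frame of channel between 0.015 and 0.164 m and x of tube_2 in the frame of channel between -0.003 and 0.003 m and z of tube_2 in the frame of channel between 0.0111 and 0.0171 m and y of tube_2 in the frame of channel between 0.015 and 0.164 m and x of tube_3 in the frame of channel between -0.003 and 0.003 m and z of tube_3 in the frame of channel between 0.0111 and 0.0171 m and y of tube_3 in the frame of channel between 0.015 and 0.164 m and x of follower in the frame of channel between -0.003 and 0.003 m and z of follower in the frame of channel between -0.003 and 0.003 m and y of follower in the frame of channel between 0.2085 and 0.215 m and angle between the z axis of follower and the z axis of channel, either way round below 0.06 rad and angle between the y axis of follower and the y axis of channel, either way round below 0.06 rad and linear speed of follower below 0.01 m/s); the robot touches nothing.
It fails at once if a tube dropped on the table (height (world z) of any of tube_0, tube_1, tube_2, tube_3 below 0.0112 m).
It fails at once if the row squeezed with more than 35 N (contact force between follower and tube_0 above 35 N or contact force between follower and tube_1 above 35 N or contact force between follower and tube_2 above 35 N or contact force between follower and tube_3 above 35 N).
It fails at once if a bystander moved more than 25 mm (distance of any of cup_a, cup_b, check_weight from where it was at the start of the episode above 0.025 m).
It also fails if it takes over 54 s, if anything falls off the work surface, if the arm or the gripper's body presses on something with over 40 N, if the wrist force passes 120 N, or if a joint passes its speed limit or range.

## Working session

There is one attempt and no reset: what is moved stays moved. The work goes in short steps, Python scripts to look and compute and a shell command to move; the robot and the scene stay as the last step left them, time stands still between calls to the robot, and variables do not carry over. Pictures are saved under pics/ and viewed, about 8 in all and at most 12, crops included, and the job is handed in when it is done.

```bash
mkdir -p pics; cat > h.py <<'E'
import numpy as np,cv2
from station import r
def K(c):
    f=192/np.tan(np.radians(c['vfov'])/2); return np.array([[f,0,c['cx']],[0,f,c['cy']],[0,0,1]])
def cloud(c,ee=None):
    k=K(c);u,v=np.meshgrid(np.arange(512.),np.arange(384.))
    p=cv2.undistortPoints(np.stack([u.ravel(),v.ravel()],1)[:,None],k,np.array(c['distortion']))[:,0]
    z=np.array(c['z_map']).ravel()
    P=np.c_[p*z[:,None],z]
    if 'R' in c: W=(P-np.array(c['t']))@np.array(c['R'])
    else:
        from scipy.spatial.transform import Rotation as Ro
        H=np.array(c['hand_eye']);T=P@H[:3,:3].T+H[:3,3]
        q=ee['ee_rot'];W=T@Ro.from_quat([q[1],q[2],q[3],q[0]]).as_matrix().T+ee['eef_pos']
    W[z<=0]=np.nan
    return W.reshape(384,512,3)
E
python3 - <<'E'
from h import *
print(r.state())
for n in ('scene','side'):
    c=r.camera(n);W=cloud(c);im=c['pixels'].copy()
    for l in ('tray','channel','follower','stand','tube_0','cup_a','check_weight'):
        for o in r.outline_of(l,c):
            m=o['region']; P=W[m];P=P[~np.isnan(P[:,0])]
            if len(P):print(n,l,round(o['p'],2),np.round(o['box']),np.round(np.median(P,0)),np.round(np.percentile(P,3,0)),np.round(np.percentile(P,97,0)))
    np.save(n+'W.npy',W);cv2.imwrite(f'pics/{n}0.png',im)
E
```

```text
{'t': 0.0, 'joints': array([-1.30946767e+00,  2.07432350e-01,  1.54297100e+00,  1.18490398e-05,
        1.39348041e+00, -1.50481715e-01]), 'joint_velocities': array([-8.55184457e-04, -1.21206354e-03, -2.78815590e-05,  3.57875987e-04,
       -1.50205171e-05, -1.55250930e-03]), 'tau': array([ 4.84677385e-04, -3.83030283e+01, -2.91596407e+01, -2.29072693e-04,
        1.05397735e-02, -9.40345615e-06]), 'eef_pos': array([ 229.96583469, -526.21187519,  241.11062517]), 'ee_rot': array([ 0.14452874, -0.14461025,  0.69297879, -0.69136077]), 'ft_force': array([-0.6604411 ,  0.25968573, -0.01111385]), 'ft_torque': array([ 0.01920242, -0.02301887,  0.0302962 ]), 'grip_width': 85.40947350674402}
scene tray 0.73 [199. 268. 241. 333.] [504. 310.  21.] [477. 208.  -0.] [543. 398.  87.]
scene channel 0.92 [233. 169. 308. 201.] [558. -85. 121.] [ 493. -246.   49.] [646.  38. 178.]
scene follower 0.84 [184. 182. 203. 213.] [782.  29.  40.] [759. -48.  -0.] [843.  47.  58.]
scene follower 0.69 [199. 233. 223. 266.] [602. 175.  40.] [580. 150.   0.] [658. 198.  58.]
scene follower 0.54 [237. 153. 256. 18
[... 678 characters left out ...]
  27.] [382. 135.   7.] [408. 156.  40.]
side tray 0.58 [138. 204. 190. 234.] [497. 302.  20.] [474. 240.  -0.] [524. 388.  85.]
side channel 0.87 [260. 170. 346. 225.] [ 553. -125.  108.] [ 481. -241.   55.] [584. -13. 161.]
side follower 0.68 [282. 158. 303. 184.] [635. -95. 159.] [ 617. -124.  129.] [641. -66. 193.]
side tube_0 0.6 [151. 224. 150. 230.] [488. 355.  21.] [488. 355.  21.] [488. 355.  21.]
side tube_0 0.3 [263. 173. 344. 226.] [ 553. -126.  107.] [ 481. -244.   49.] [609. -13. 161.]
side cup_a 0.94 [384. 232. 405. 251.] [ 452. -396.   39.] [ 437. -424.    6.] [ 490. -373.   43.]
side cup_a 0.74 [378. 211. 400. 227.] [ 556. -407.   39.] [ 544. -435.    5.] [ 597. -386.   43.]
```

```bash
python3 - <<'E'
import cv2,numpy as np
a=cv2.imread('pics/scene0.png')[130:340,160:350];b=cv2.imread('pics/side0.png')[140:270,120:420]
a=cv2.resize(a,None,fx=2.8,fy=2.8,interpolation=2)[:590];cv2.imwrite('pics/a.png',a)
cv2.imwrite('pics/b.png',cv2.resize(b,None,fx=2.6,fy=2.6,interpolation=2))
E
```

```text
(no output)
```

View pics/a.png

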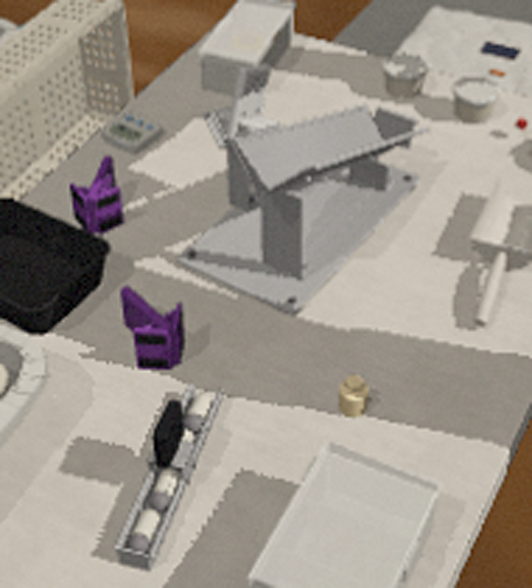

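View pics/b.png

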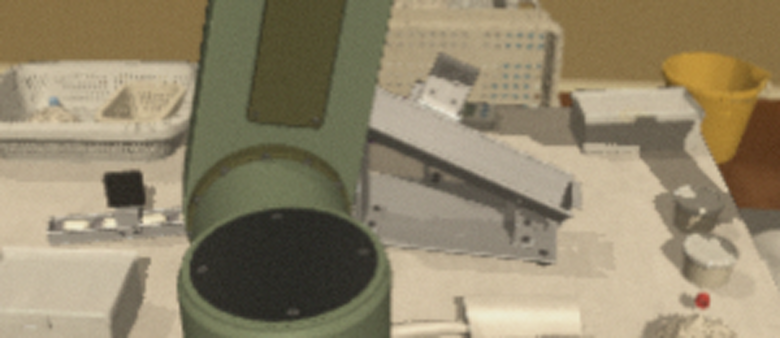

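The scene view shows the trough, high end towards +y (near the camera), the follower (grey) in its nest behind the trough, the tray with its black grip at crop (170,430), two purple look-alikes at crop (95,200) and (150,335), and the weight at (353,397). The side view shows the same trough sloping down to the right. It is partly hidden by the arm.

```bash
python3 - <<'E'
from h import *
from scipy.spatial.transform import Rotation as Ro
s=r.state();q=s['ee_rot'];print(Ro.from_quat([q[1],q[2],q[3],q[0]]).as_matrix().round(2))
c=r.camera('wrist');print(np.round(c['hand_eye'],2),c['vfov'])
W=np.load('sceneW.npy');V=np.load('sideW.npy')
P=np.r_[W.reshape(-1,3),V.reshape(-1,3)]
# stand base plate: z 6..14 region
m=(P[:,2]>6)&(P[:,2]<14)&(P[:,0]>440)&(P[:,0]<720)&(P[:,1]>-270)&(P[:,1]<80)
b=P[m];print(len(b),cv2.minAreaRect(b[:,:2].astype(np.float32)))
# tray
m=(P[:,2]>6)&(P[:,2]<100)&(P[:,0]>440)&(P[:,0]<570)&(P[:,1]>195)&(P[:,1]<420)
b=P[m];print(len(b),cv2.minAreaRect(b[:,:2].astype(np.float32)))
g=b[b[:,2]>50];print(len(g),g.mean(0),cv2.minAreaRect(g[:,:2].astype(np.float32)))
# grey follower, trough faces
m=(P[:,2]>100)&(P[:,0]>600)&(P[:,0]<690)&(P[:,1]>-140)&(P[:,1]<-30);g=P[m];print(len(g),g.min(0),g.max(0))
E
```

```text
[[-0.92  0.    0.4 ]
 [-0.4  -0.   -0.92]
 [ 0.   -1.    0.  ]]
[[  -0.      0.95    0.3   -77.64]
 [  -0.     -0.3     0.95 -131.5 ]
 [   1.      0.      0.     -0.23]
 [   0.      0.      0.      1.  ]] 64.83926436323269
3386 ((555.1222534179688, -109.84921264648438), (349.9045104980469, 178.68795776367188), 76.46109771728516)
1678 ((505.74493408203125, 298.32550048828125), (42.622650146484375, 203.5342559814453), 11.936159133911133)
357 [503.40760963 299.16825476  73.02093083] ((505.7161865234375, 297.8249816894531), (18.54039764404297, 50.36064910888672), 12.409831047058105)
820 [ 606.60960008 -133.02617529  112.67350407] [676.7271996  -38.12636527 200.06789102]
```

```bash
R='';python3 -m creep '[[1.7,2.85,0.9,0,0,0.062,1],[1.7,2.85,0.9,0,0,0.062,1],[1.7,2.85,0.9,0,0,0.062,1],[1.7,2.85,0.9,0,0,0.062,1],[1.7,2.85,0.9,0,0,0.062,1]]'
python3 -m creep '[[1.7,2.85,0.9,0,0,0.062,1],[1.7,2.85,0.9,0,0,0.062,1],[1.7,2.85,0.9,0,0,0.062,1],[1.7,2.85,0.9,0,0,0.062,1],[1.7,2.85,0.9,0,0,0.062,1]]'
python3 -m creep '[[1.7,2.85,0.9,0,0,0.062,1],[1.7,2.85,0.9,0,0,0.062,1],[1.7,2.85,0.9,0,0,0.062,1],[1.7,2.85,0.9,0,0,0.062,1],[1.7,2.85,0.9,0,0,0.062,1]]'
cat >> h.py <<'E'
def wrist(name):
    ee=r.state();c=r.camera('wrist');W=cloud(c,ee);np.save(name+'W.npy',W);cv2.imwrite(f'pics/{name}.png',c['pixels']);return ee,c,W
E
python3 - <<'E'
from h import *
ee,c,W=wrist('w1');print(ee['t'],ee['eef_pos'],ee['ee_rot'],ee['joints'])
for l in ('tray','channel','follower','stand'):
    for o in r.outline_of(l,c):
        P=W[o['region']];P=P[~np.isnan(P[:,0])];print(l,round(o['p'],2),o['box'],np.round(np.median(P,0)),P.min(0).round(),P.max(0).round())
E
```

```text
t: 1.35
eef_pos: [315.6, -383.3, 287.7]
ee_rot: [-0.25, 0.25, -0.661, 0.661]
ft_force: [-0.7, 0.0, -0.6]
grip_width: 85.5
t: 1.85
eef_pos: [400.6, -240.7, 332.9]
ee_rot: [-0.35, 0.349, -0.614, 0.615]
ft_force: [-0.4, 0.0, -0.1]
grip_width: 85.6
t: 2.35
eef_pos: [485.7, -98.2, 377.9]
ee_rot: [-0.44, 0.44, -0.553, 0.553]
ft_force: [0.2, -0.6, 0.5]
grip_width: 85.5
2.35 [485.66145562 -98.15428754 377.85146005] [-0.44040479  0.44023405 -0.5530795   0.55348051] [-3.74233478e-01 -3.89374434e-02  1.53098022e+00 -7.51346737e-05
  1.64893807e+00 -1.47834945e-01]
channel 0.92 [243.1, 24.7, 409.5, 246.2] [544. -56. 129.] [ 475. -284.   -1.] [698.  78. 189.]
follower 0.94 [351.3, 97.2, 407.1, 167.2] [636. -83. 143.] [ 608. -190.   -2.] [737. -49. 199.]
follower 0.55 [411.8, 9.3, 462.6, 68.1] [786.  14.  48.] [756. -35.  -0.] [827.  56.  59.]
stand 0.64 [248.9, 24.7, 411.3, 245.9] [553. -64. 120.] [ 470. -294.   -2.] [748.  73. 189.]
```

View pics/w1.png

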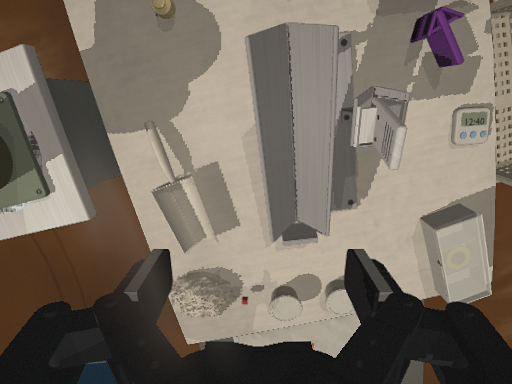

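The wrist view shows the trough fold running from pixel (288,24) at the high end to (297,220) at the stop. The grey follower sits in its nest at (385,130), with one purple look-alike at (440,35) and the cups at (285,305) and (340,295).

```bash
cat > fit.py <<'E'
from h import *
from scipy.optimize import least_squares
def axes(yaw,t=np.radians(22)):
    x=np.array([np.cos(yaw),np.sin(yaw),0]);h=np.array([-np.sin(yaw),np.cos(yaw),0])
    y=h*np.cos(t)+np.array([0,0,np.sin(t)]);return np.stack([x,y,np.cross(x,y)],1)
def fit(W,p0):
    P=W.reshape(-1,3);P=P[~np.isnan(P[:,0])]
    p=np.array(p0,float)
    for i in range(4):
        L=(P-[p[0],p[1],p[2]])@axes(p[3])
        d=(L[:,2]-abs(L[:,0]))/2**.5
        m=(abs(d)<[25,12,7,5][i])&(abs(L[:,0])<40)&(L[:,1]>20)&(L[:,1]<290)&(L[:,2]>0);Q=P[m]
        def f(p):
            L=(Q-p[:3])@axes(p[3]);return np.r_[(L[:,2]-abs(L[:,0]))/2**.5,0.001*(p[:3]-p0[:3])]
        p=least_squares(f,p,loss='soft_l1').x
    A=axes(p[3]);L=(P-p[:3])@A
    m=(abs(L[:,2]-abs(L[:,0]))<6)&(abs(L[:,0])<41)&(L[:,2]>-3)&(L[:,1]>-80)&(L[:,1]<400)
    yy=L[m,1];hist=np.histogram(yy,np.arange(-60,360,10))[0]
    return p,A,L,hist,f(p)[:-3].std(),len(Q)
E
python3 - <<'E'
from fit import *
W=np.load('w1W.npy')
p,A,L,h,s,n=fit(W,[530,-218,36,np.radians(-13.5)])
print(p,np.degrees(p[3]),s,n);print(h)
m=(abs(L[:,2]-abs(L[:,0]))<5)&(abs(L[:,0])<40)&(L[:,1]>200)
print('hi end',np.percentile(L[m,1],[50,98,99.5,100]))
m=(abs(L[:,0])<25)&(L[:,2]>35)&(L[:,2]<48)&(abs(L[:,1])<80);print('stop top',m.sum(),np.percentile(L[m],[2,50,98],axis=0))
m=(abs(L[:,0]-105)<45)&(abs(L[:,1]-183)<60)&(L[:,2]>40);q=L[m];print('fin',m.sum(),np.percentile(q,[2,50,98],axis=0))
m=m&(L[:,2]>60);q=L[m];print('fin',m.sum(),np.percentile(q,[2,50,98],axis=0))
E
```

```text
[ 5.22457819e+02 -2.19122326e+02  3.89499491e+01 -1.06525229e-01] -6.103446036125619 0.5987757153498566 12570
[  0   0   0   0  12 277 248 236 244 265 272 290 295 308 321 334 351 368
 399 404 420 449 472 499 507 552 558 586 631 651 690 724 759 800 835 157
   0   0   0   0   0]
hi end [251.0568027  290.3441477  291.22945459 292.0696521 ]
stop top 307 [[-23.69789997 -18.4011747   35.63355691]
 [ -0.39711822  -8.92758149  44.53194121]
 [ 24.1097791   -6.71997933  46.9523524 ]]
fin 1412 [[ 98.35712237 146.43672083  41.24201973]
 [ 99.83137739 178.08131514  77.42776659]
 [109.3378543  198.77671917  92.90452416]]
fin 1054 [[ 98.36743508 146.39591301  61.21946553]
 [100.05528596 177.14676724  85.37323896]
 [109.48346794 198.71622666  92.99147954]]
```

```bash
python3 -m creep '[[0.18,4.0,-1,0,0,0.044,1],[0.18,4.0,-1,0,0,0.044,1],[0.18,4,-1,0,0,0.044,1],[0.18,4.0,-1,0,0,0.044,1],[0.18,4.0,-1,0,0,0.044,1]]'
python3 -m creep '[[0.18,4.0,-2.2,0,0,0.044,1],[0.18,4.0,-2.2,0,0,0.044,1],[0.18,4,-2.2,0,0,0.044,1],[0.18,4.0,-2.2,0,0,0.044,1],[0.18,3.6,-2.2,0,0,0.044,1]]'
python3 - <<'E'
from h import *
from scipy.spatial.transform import Rotation as Ro
ee,c,W=wrist('w2');print(ee['t'],ee['eef_pos'],ee['joints'][-1])
q=ee['ee_rot'];print(Ro.from_quat([q[1],q[2],q[3],q[0]]).as_matrix().round(3))
P=W.reshape(-1,3)
m=(P[:,2]>8)&(P[:,2]<100)&(abs(P[:,0]-505)<60)&(abs(P[:,1]-300)<125);b=P[m]
print(m.sum(),cv2.minAreaRect(b[:,:2].astype(np.float32)))
g=b[b[:,2]>75];print(len(g),cv2.minAreaRect(g[:,:2].astype(np.float32)),g[:,2].max())
E
```

```text
t: 3.1
eef_pos: [493.7, 100.5, 326.4]
ee_rot: [0.497, -0.498, 0.503, -0.503]
ft_force: [1.1, 0.2, 0.4]
grip_width: 85.8
t: 3.6
eef_pos: [503.2, 296.6, 215.9]
ee_rot: [-0.549, 0.55, -0.445, 0.445]
ft_force: [0.4, -0.2, -0.5]
grip_width: 85.2
3.6 [503.2232974  296.6151367  215.91481102] 0.17414759554376089
[[ 0.209 -0.001  0.978]
 [-0.978 -0.001  0.209]
 [ 0.001 -1.    -0.001]]
4705 ((507.94915771484375, 297.2574157714844), (36.35365295410156, 198.45948791503906), 12.244926452636719)
757 ((507.9247131347656, 298.5663146972656), (13.76919174194336, 45.040992736816406), 12.0519437789917) 88.81231120283287
```

View pics/w2.png

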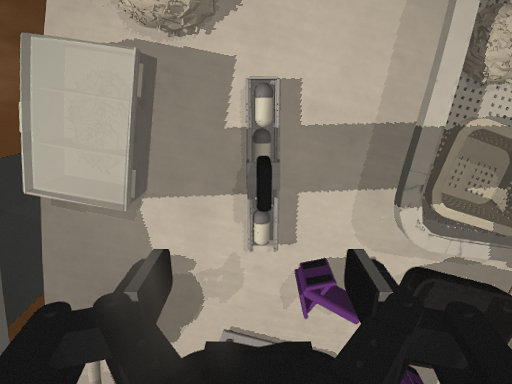

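The picture shows the tray with its closed end up-image at (263,80), which is +y. The open end is at (263,248) and the black grip is at (264,183), right under the gripper. I'll descend and grip it.

```bash
python3 -m creep '[[0.1,0.03,-3.5,0,0,0,1],[0.1,0.03,-3.5,0,0,0,1],[0.1,0.03,-3.5,0,0,0,1],[0.1,0.03,-3,0,0,0,1],[0.07,0.03,-2.1,0,0,0,1]]'
python3 -m creep '[[0,0,0,0,0,0,0],[0,0,0,0,0,0,-1],[0,0,0,0,0,0,-1],[0,0,0,0,0,0,-1],[0,0,0,0,0,0,-1]]' 80
python3 -m creep '[[0,0,0,0,0,0,-1],[0,0,0,0,0,0,-1],[0,0,0.4,0,0,0,-1],[0,0,0.8,0,0,0,-1],[0,0,1,0,0,0,-1]]'
```

```text
t: 4.15
eef_pos: [506.6, 295.5, 58.3]
ee_rot: [-0.548, 0.551, -0.446, 0.445]
ft_force: [0.5, 0.1, 0.3]
grip_width: 85.2
t: 4.65
eef_pos: [508.8, 298.4, 62.9]
ee_rot: [0.551, -0.549, 0.444, -0.445]
ft_force: [-3.8, -1.9, 19.2]
grip_width: 13.1
t: 5.15
eef_pos: [506.7, 297.7, 82.8]
ee_rot: [-0.549, 0.551, -0.445, 0.444]
ft_force: [0.6, -0.5, -2.5]
grip_width: 13.0
```

```bash
python3 -m creep '[[0,0,1,0,0,0,-1],[0,0,1.5,0,0,0,-1],[0,-0.5,2,0,0,0,-1],[0,-1,2,0,0,0,-1],[0.2,-1.5,2,0,0,-0.015,-1]]'
python3 -m creep '[[0.4,-2,2,0,0,-0.03,-1],[0.4,-2,2,0,0,-0.03,-1],[0.4,-2,2,0,0,-0.03,-1],[0.4,-2,2,0,0,-0.03,-1],[0.4,-2,2,0,0,-0.03,-1]]'
python3 -m creep '[[0.4,-2,1.5,0,0,-0.03,-1],[0.4,-2,1,0,0,-0.03,-1],[0.4,-1.5,0.5,0,0,-0.03,-1],[0.4,-1.5,0.2,0,0,-0.03,-1],[0.4,-1.2,0,0,0,-0.02,-1]]'
python3 -m creep '[[0.3,-0.6,0,0,0,-0.011,-1],[0.2,-0.4,0,0,0,0,-1],[0.1,-0.2,0,0,0,0,-1],[0,-0.1,0,0,0,0,-1],[0,0,0,0,0,0,-1]]'
python3 - <<'E'
from fit import *
from scipy.spatial.transform import Rotation as Ro
ee,c,W=wrist('w3');q=ee['ee_rot'];M=Ro.from_quat([q[1],q[2],q[3],q[0]]).as_matrix();print(ee['eef_pos'],M.round(3),ee['joints'])
T=(W.reshape(-1,3)-ee['eef_pos'])@M
# tray pts in tool frame: x along, y down, z across
m=(abs(T[:,2])<25)&(T[:,1]>15)&(T[:,1]<75)&(abs(T[:,0])<130);t=T[m];print(m.sum(),t.min(0),t.max(0),np.percentile(t,[5,50,95],axis=0))
m2=m&(abs(abs(T[:,2])-14)<2.5);t=T[m2];print(np.polyfit(t[:,0],t[:,1],1))
for a in range(-120,120,20):
    k=(t[:,0]>a)&(t[:,0]<a+20);print(a,k.sum(),np.percentile(t[k,1],5) if k.sum() else None)
s=r.camera('side');cv2.imwrite('pics/s3.png',s['pixels'])
E
```

```text
t: 5.65
eef_pos: [509.7, 268.4, 170.2]
ee_rot: [0.547, -0.546, 0.448, -0.449]
ft_force: [0.7, -0.4, -2.6]
grip_width: 13.2
t: 6.15
eef_pos: [529.8, 167.3, 270.4]
ee_rot: [0.511, -0.511, 0.488, -0.489]
ft_force: [0.4, -0.4, -2.8]
grip_width: 13.3
t: 6.65
eef_pos: [550.0, 85.1, 300.4]
ee_rot: [-0.476, 0.475, -0.523, 0.523]
ft_force: [-0.3, 0.2, -2.5]
grip_width: 12.9
t: 7.15
eef_pos: [555.7, 73.4, 300.0]
ee_rot: [0.473, -0.473, 0.526, -0.525]
ft_force: [0.0, -0.2, -3.4]
grip_width: 13.4
[555.67428322  73.40257011 300.04017639] [[-0.104 -0.001  0.995]
 [-0.995  0.    -0.104]
 [-0.    -1.    -0.001]] [-2.31644418e-02  1.36903977e-01  1.50305789e+00  1.76187656e-04
  1.50220146e+00  8.12711756e-02]
10899 [-98.68085153  15.04448046 -18.684573  ] [100.72492596  62.2627118   17.51185811] [[-95.87957215  22.63628359 -16.50887518]
 [-52.52578372  42.62496853  -0.63714562]
 [ -2.67779514  60.39017441  15.47648544]]
[-2.98605338e-02  4.23743232e+01]
-120 0 None
-100 764 39.50299769439983
-80 755 41.070831127408425
-60 692 41.03243363402168
-40 628 41.256780318556046
-20 804 21.429491972701953
0 9 21.621609484441276
20 0 None
40 0 None
60 80 41.90776800760187
80 185 41.49653788850713
100 2 59.95419789683983
```

View pics/w3.png

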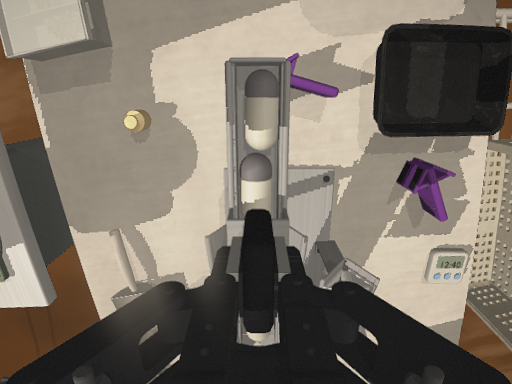

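The tray hangs level under the gripper with its tubes still in it, caps visible at (262,85) and (256,170). It sits over the fold line and the table is clear. I'll descend and tip.

```bash
python3 -m creep '[[-0.05,-0.2,-1,0.02,-0.002,0,-1],[-0.1,-0.3,-1.5,0.03,-0.003,0,-1],[-0.1,-0.4,-1.8,0.03,-0.003,0,-1],[-0.05,-0.3,-1.3,0.03,-0.003,0,-1],[-0.05,-0.2,-0.9,0.03,-0.003,0,-1]]'
python3 -m creep '[[0,0,0,0,0,0,-1],[-0.01,-0.1,0.04,0.0175,-0.0018,0,-1],[-0.01,-0.1,0.04,0.0175,-0.0018,0,-1],[-0.01,-0.1,0.04,0.0175,-0.0018,0,-1],[-0.01,-0.1,0.04,0.0175,-0.0018,0,-1]]'
python3 - <<'E'
from fit import *
from scipy.spatial.transform import Rotation as Ro
ee,c,W=wrist('w4');q=ee['ee_rot'];M=Ro.from_quat([q[1],q[2],q[3],q[0]]).as_matrix()
O=np.array([521.7,-226.5,35.95]);A=axes(np.radians(-6.1))
print(ee['eef_pos'],np.degrees(np.arccos(-M[2,1])),M.round(3))
lip=ee['eef_pos']+M@[100,58,-.6];print('lip ch',(lip-O)@A)
for o in r.outline_of('tube_0',c):print(round(o['p'],2),o['box'])
E
```

```text
t: 7.75
eef_pos: [551.2, 58.8, 233.2]
ee_rot: [0.508, -0.435, 0.559, -0.49]
ft_force: [0.9, 0.8, -2.5]
grip_width: 13.1
t: 8.25
eef_pos: [552.3, 55.0, 237.6]
ee_rot: [0.526, -0.415, 0.572, -0.472]
ft_force: [-0.8, 0.5, -2.4]
grip_width: 13.0
[552.31726471  55.04561934 237.6200715 ] 12.157914567737011 [[-0.102  0.022  0.995]
 [-0.972  0.209 -0.104]
 [-0.211 -0.978  0.   ]]
lip ch [1.33228042e-01 2.29686652e+02 4.08418606e+01]
0.84 [240.6, 151.2, 273.1, 220.9]
0.79 [245.5, 333.2, 273.3, 344.8]
0.62 [244.4, 66.3, 278.4, 154.0]
```

```bash
python3 -m creep '[[-0.01,-0.1,0.02,0.0175,-0.0018,0,-1],[-0.01,-0.1,0.02,0.0175,-0.0018,0,-1],[-0.01,-0.1,0.02,0.0175,-0.0018,0,-1],[0,-0.1,0,0.0175,-0.0018,0,-1],[0,-0.1,0,0.0175,-0.0018,0,-1]]'
python3 - <<'E'
from fit import *
for i in range(1):
    ee,c,W=wrist('w5')
    for o in r.outline_of('tube_0',c):print(round(o['p'],2),o['box'])
E
python3 -m creep '[[0,-0.1,0,0.0175,-0.0018,0,-1],[0,0,0,0,0,0,-1],[0,0,0,0,0,0,-1],[0,0,0,0,0,0,-1],[0,0,0,0,0,0,-1]]'
python3 - <<'E'
from fit import *
from scipy.spatial.transform import Rotation as Ro
ee,c,W=wrist('w6');q=ee['ee_rot'];M=Ro.from_quat([q[1],q[2],q[3],q[0]]).as_matrix()
O=np.array([521.7,-226.5,35.95]);A=axes(np.radians(-6.1))
print(ee['eef_pos'],np.degrees(np.arccos(-M[2,1])))
lip=ee['eef_pos']+M@[100,58,-.6];print('lip ch',(lip-O)@A)
for o in r.outline_of('tube_0',c):print(round(o['p'],2),o['box'])
cv2.imwrite('pics/s6.png',r.camera('scene')['pixels']);s=r.camera('side')
W=cloud(s);L=(W-O)@A
for o in r.outline_of('tube_0',s):
    P=L[o['region']];print('side',round(o['p'],2),o['box'],np.nanmedian(P,0))
a=c['pixels'];b=cv2.resize(s['pixels'][150:250,230:360],None,fx=2.2,fy=2.2);b=cv2.resize(s['pixels'][140:270,220:370],(288,250))
cv2.imwrite('pics/v6.png',np.hstack([a,cv2.copyMakeBorder(b,0,384-250,0,0,0)]))
E
```

```text
t: 8.85
eef_pos: [551.6, 49.9, 237.4]
ee_rot: [0.546, -0.389, 0.591, -0.449]
ft_force: [-0.2, 0.5, -2.7]
grip_width: 13.3
0.97 [239.7, 164.0, 269.6, 217.5]
0.86 [246.2, 328.9, 273.3, 346.8]
0.64 [188.2, 258.9, 364.3, 364.7]
t: 9.45
eef_pos: [551.7, 49.2, 237.6]
ee_rot: [0.55, -0.385, 0.594, -0.444]
ft_force: [0.1, -0.0, -2.8]
grip_width: 12.9
[551.69030589  49.2214073  237.58614113] 18.143183404602365
lip ch [-1.13464133e-02  2.29010278e+02  3.19165702e+01]
0.78 [249.7, 329.5, 272.9, 345.3]
0.67 [253.6, 201.2, 275.7, 219.3]
side 0.64 [263.9, 178.2, 278.4, 187.1] [ -4.65372668 225.8691524   47.80509278]
side 0.57 [249.8, 170.9, 260.3, 182.0] [ -2.92050057 280.24931124  45.46485984]
side 0.29 [245.8, 169.6, 344.7, 226.8] [ 18.83888155 127.2074811   30.00465754]
```

View pics/v6.png

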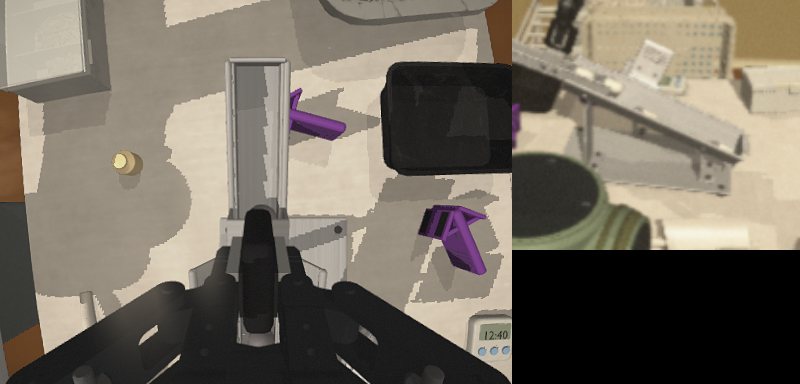

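The tubes are sliding. The back half of the tray is empty, and in the side inset tubes are still leaving the lip. I'll wait and look again.

```bash
cat > chk.py <<'E'
from fit import *
from scipy.spatial.transform import Rotation as Ro
O=np.array([521.7,-226.5,35.95]);A=axes(np.radians(-6.1))
ee,c,W=wrist('wx');print(ee['t'],ee['ft_force'].round(1))
for o in r.outline_of('tube_0',c):print(round(o['p'],2),o['box'])
for n in ('side','scene'):
    s=r.camera(n);L=(cloud(s)-O)@A
    for o in r.outline_of('tube_0',s):
        P=L[o['region']];print(n,round(o['p'],2),o['box'],np.nanmedian(P,0).round(),np.nanpercentile(P[:,1],[3,97]).round())
    cv2.imwrite(f'pics/{n}x.png',s['pixels'])
E
python3 -m creep '[[0,0,0,0,0,0,-1],[0,0,0,0,0,0,-1],[0,0,0,0,0,0,-1],[0,0,0,0,0,0,-1],[0,0,0,0,0,0,-1]]'
python3 chk.py
```

```text
t: 10.2
eef_pos: [551.7, 49.1, 237.5]
ee_rot: [0.55, -0.385, 0.594, -0.444]
ft_force: [-0.5, 0.0, -2.4]
grip_width: 13.2
10.2 [-0.5  0.  -2.4]
side 0.36 [282.6, 158.6, 300.7, 184.0] [ 99. 178.  58.] [151. 204.]
```

```bash
python3 -m creep '[[0,0,1.5,0,0,0,-1],[0,0,2.5,0,0,0,-1],[0,0,3,0,0,0,-1],[0,0.5,2,-0.03,0.0032,0,-1],[0,1.5,1,-0.03,0.0032,0,-1]]'
python3 -m creep '[[-0.8,4.2,-1.5,-0.0315,0.0033,0,-1],[-0.8,4.2,-1.5,-0.0315,0.0033,0,-1],[-0.8,4.2,-1.5,-0.0315,0.0033,0,-1],[-0.8,4.2,-1.5,-0.0315,0.0033,0,-1],[-0.8,4.2,-1.5,-0.0315,0.0033,0,-1]]'
python3 -m creep '[[-0.4,1.3,-4.6,-0.0315,0.0033,0,-1],[0,0.6,-4.7,-0.0315,0.0033,0,-1],[0,0,-4.5,-0.035,0.0037,0,-1],[0,0,-3.4,0,0,0,-1],[0,0,-1.6,0,0,0,-1]]'
python3 - <<'E'
from h import *
from scipy.spatial.transform import Rotation as Ro
s=r.state();q=s['ee_rot'];print(s['eef_pos'],Ro.from_quat([q[1],q[2],q[3],q[0]]).as_matrix().round(3))
ee,c,W=wrist('w7');print([ (round(o['p'],2),o['box']) for o in r.outline_of('tube_0',c)])
E
```

```text
t: 11.0
eef_pos: [553.1, 67.9, 341.7]
ee_rot: [0.537, -0.401, 0.58, -0.463]
ft_force: [0.1, 0.5, -2.6]
grip_width: 13.2
t: 11.5
eef_pos: [511.4, 280.9, 263.7]
ee_rot: [0.498, -0.446, 0.548, -0.502]
ft_force: [-0.7, -1.2, -1.6]
grip_width: 13.1
t: 12.0
eef_pos: [505.3, 297.8, 71.4]
ee_rot: [0.471, -0.476, 0.527, -0.524]
ft_force: [-1.0, -1.5, -2.1]
grip_width: 13.0
[505.2615056  297.81804166  71.35222528] [[-0.105 -0.007  0.994]
 [-0.995 -0.002 -0.105]
 [ 0.003 -1.    -0.007]]
[(0.39, [222.0, 55.3, 291.8, 343.7])]
```

```bash
python3 -m creep '[[0,0,-0.5,0,0,0,-1],[0,0,-0.3,0,0,0,-1],[0,0,-0.2,0,0,0,-1],[0,0,0,0,0,0,-1],[0,0,0,0,0,0,-1]]'
python3 -m creep '[[0,0,0,0,0,0,0.2],[0,0,0,0,0,0,0.6],[0,0,0,0,0,0,0.6],[0,0,0,0,0,0,0.6],[0,0,2,0,0,0,0.6]]'
```

```text
t: 12.6
eef_pos: [508.1, 298.2, 65.3]
ee_rot: [0.473, -0.473, 0.526, -0.526]
ft_force: [0.3, 0.8, -2.2]
grip_width: 13.1
t: 13.1
eef_pos: [505.1, 297.0, 81.8]
ee_rot: [0.47, -0.476, 0.527, -0.525]
ft_force: [-0.5, 0.1, -0.7]
grip_width: 68.2
```

```bash
python3 -m creep '[[0,0,4.8,0,0,0,0.6],[0,0,4.8,0,0,0,0.6],[0,-1,4.5,0,0,0,0.6],[0,-2,4.3,0,0,0,0.6],[0,-2,4.3,0,0,0,0.6]]'
python3 -m creep '[[1.3,-4.7,0,0.0382,-0.0041,0,0.6],[1.3,-4.7,0,0.0382,-0.0041,0,0.6],[1.3,-4.7,0,0.0382,-0.0041,0,0.6],[1.3,-4.7,0,0.0382,-0.0041,0,0.6],[1.3,-4.7,0,0.0382,-0.0041,0,0.6]]'
python3 -m creep '[[1.3,-3.1,-0.4,0.0382,-0.0041,0,0.6],[1.3,-3,-0.4,0.0382,-0.0041,0,0.6],[1.3,-3,-0.4,0.0382,-0.0041,0,0.6],[1.3,-3,-0.4,0.0382,-0.0041,0,0.6],[1.3,-3,-0.4,0.0382,-0.0041,0,0.6]]'
cat > chk2.py <<'E'
from fit import *
from scipy.spatial.transform import Rotation as Ro
import sys
ee,c,W=wrist(sys.argv[1]);q=ee['ee_rot'];M=Ro.from_quat([q[1],q[2],q[3],q[0]]).as_matrix()
p,A,L,h,s,n=fit(W,[521.7,-226.5,36,np.radians(-6.1)])
m=(abs(L[:,2]-abs(L[:,0]))<5)&(abs(L[:,0])<40)&(L[:,1]>200)&(L[:,1]<320)
e=np.percentile(L[m,1],99.5);print('O(fit)',p[:3]+(e-300)*A[:,1] if e>280 else p[:3],np.degrees(p[3]),s,n,'hi',e)
O=np.array([521.7,-226.5,35.95]);A=axes(np.radians(-6.1))
print('TCP ch',(ee['eef_pos']-O)@A,'t',ee['t'],ee['ft_force'].round(1));print((A.T@M).round(3))
L=(W-O)@A
for l in ('tube_0','follower'):
  for o in r.outline_of(l,c):
    P=L[o['region']];P=P[~np.isnan(P[:,0])];print(l,round(o['p'],2),np.round(o['box']),np.median(P,0).round(1),np.percentile(P,3,axis=0).round(),np.percentile(P,97,axis=0).round())
F=L.reshape(-1,3);m=(abs(F[:,0]-105)<40)&(abs(F[:,1]-183)<60)&(F[:,2]>62)&(F[:,2]<97);q=F[m];print('fin',m.sum(),np.percentile(q,[1,50,99],axis=0).round(1))
E
python3 chk2.py w8
```

```text
t: 13.6
eef_pos: [507.3, 247.7, 313.5]
ee_rot: [0.473, -0.474, 0.525, -0.525]
ft_force: [0.3, -0.2, -0.0]
grip_width: 68.4
t: 14.1
eef_pos: [572.8, 11.3, 312.0]
ee_rot: [0.522, -0.42, 0.568, -0.478]
ft_force: [1.5, 0.1, 0.3]
grip_width: 68.4
t: 14.6
eef_pos: [638.0, -139.4, 291.4]
ee_rot: [0.565, -0.364, 0.606, -0.425]
ft_force: [-0.4, 0.3, 0.1]
grip_width: 68.5
O(fit) [ 522.15232002 -227.72767021   35.63047842] -5.954645865066855 0.7050826347377952 13957 hi 299.1510259783379
TCP ch [106.36347953 187.47914356 199.78244303] t 14.6 [-0.4  0.3  0.1]
[[ 0.001 -0.     1.   ]
 [-1.     0.001  0.001]
 [-0.001 -1.    -0.   ]]
tube_0 0.93 [155. 214. 175. 254.] [  2.3 119.9  22.3] [-7. 99. 14.] [ 10. 136.  25.]
tube_0 0.72 [152. 177. 172. 217.] [  2.9 161.9  22.1] [ -7. 142.  14.] [ 10. 181.  25.]
follower 0.95 [328.  88. 379. 150.] [240.2 245.2 -90.3] [ 210.  204. -124.] [260. 278. -68.]
follower 0.83 [194.   0. 255.  54.] [  48.   364.3 -140.5] [  19.  344. -174.] [  95.  397. -126.]
follower 0.56 [228. 158. 288. 231.] [105.4 183.3  33. ] [ 76. 155.  19.] [133. 206.  92.]
fin 965 [[ 98.4 153.2  66.2]
 [104.6 183.7  91.2]
 [110.7 206.8  93.3]]
```

View pics/w8.png

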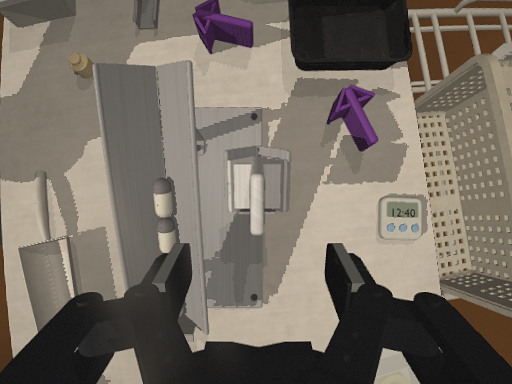

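All four tubes look lined up in the fold. The two visible ones are at (163,197) and (166,233), with the row's upper end near y=183 mm, so it is packed. The follower's fin at (257,200) is centred under the gripper. I'll go down and grip it.

```bash
python3 -m creep '[[0.06,0.9,-2.44,0,0,0,0.6],[0.06,0.9,-2.44,0,0,0,0.6],[0.06,0.9,-2.44,0,0,0,0.6],[0.06,0.9,-2.44,0,0,0,0.4],[0.06,0.9,-2.44,0,0,0,0.2]]'
python3 -m creep '[[0,0,0,0,0,0,0],[0,0,0,0,0,0,-0.4],[0,0,0,0,0,0,-1],[0,0,0,0,0,0,-1],[0,0,0,0,0,0,-1]]' 60
python3 chk2.py w9
```

```text
t: 15.25
eef_pos: [640.5, -90.9, 169.5]
ee_rot: [0.565, -0.365, 0.606, -0.425]
ft_force: [0.3, 0.8, 0.1]
grip_width: 50.8
t: 15.75
eef_pos: [641.8, -93.8, 171.8]
ee_rot: [0.565, -0.364, 0.605, -0.427]
ft_force: [-0.7, -1.1, 5.5]
grip_width: 10.9
O(fit) [ 521.94576214 -227.741687     35.59424095] -5.987276378233999 0.7490716089835124 31230 hi 298.738166429942
TCP ch [105.26910102 185.09296102  71.78709854] t 15.75 [-0.7 -1.1  5.5]
[[ 0.002  0.003  1.   ]
 [-1.    -0.001  0.002]
 [ 0.001 -1.     0.003]]
tube_0 0.9 [103. 276. 133. 316.] [  3.1 127.7  21.5] [ -6. 116.  14.] [ 10. 136.  25.]
tube_0 0.59 [ 93. 217. 127. 283.] [  4.  163.9  21.7] [ -7. 143.  14.] [ 10. 182.  24.]
follower 0.79 [206. 189. 305. 343.] [105.1 193.9  33.8] [ 77. 159.  17.] [133. 206.  93.]
follower 0.79 [174.   0. 253.  31.] [  59.6  354.4 -156.1] [  22.  341. -175.] [  97.  363. -129.]
follower 0.74 [354.  81. 430. 166.] [239.9 244.3 -90.6] [ 210.  203. -124.] [259. 279. -68.]
fin 4964 [[ 87.  153.9  64. ]
 [105.1 192.6  90.6]
 [123.3 206.3  96.3]]
```

```bash
python3 -m creep '[[-0.03,-0.3,0.74,0,0,0,-1],[-0.06,-0.52,1.3,0,0,0,-1],[-0.06,-0.56,1.39,0,0,0,-1],[-0.06,-0.56,1.39,0,0,0,-1],[-0.05,-0.48,1.21,0,0,0,-1]]'
python3 -m creep '[[-1.96,1.46,0.5,0,0,0,-1],[-1.96,1.46,0.5,0,0,0,-1],[-1.96,1.46,0.5,0,0,0,-1],[-1.95,1.46,0.5,0,0,0,-1],[-1.95,1.46,0.5,0,0,0,-1]]'
python3 -m creep '[[0.06,0.6,-1.48,0,0,0,-1],[0.06,0.6,-1.48,0,0,0,-1],[0.06,0.52,-1.3,0,0,0,-1],[0.03,0.3,-0.74,0,0,0,-1],[0,0,0,0,0,0,-1]]'
python3 chk2.py w10
```

```text
t: 16.4
eef_pos: [638.4, -118.3, 231.6]
ee_rot: [0.565, -0.364, 0.606, -0.426]
ft_force: [0.5, -0.0, -2.7]
grip_width: 11.4
t: 16.9
eef_pos: [539.6, -44.2, 255.9]
ee_rot: [0.565, -0.364, 0.606, -0.426]
ft_force: [0.3, -0.4, -1.4]
grip_width: 11.2
t: 17.4
eef_pos: [541.6, -23.5, 203.6]
ee_rot: [0.564, -0.365, 0.607, -0.425]
ft_force: [-0.6, 0.5, -2.6]
grip_width: 11.2
O(fit) [ 522.95400401 -227.4880244    35.76788064] -5.736425159362953 0.6294178287626171 6885 hi 299.0298772509421
TCP ch [ -1.79367639 251.87704255  79.02544917] t 17.4 [-0.6  0.5 -2.6]
[[ 0.001 -0.004  1.   ]
 [-1.     0.     0.001]
 [-0.    -1.    -0.004]]
tube_0 0.51 [268. 324. 271. 346.] [  8.3 151.3  19.7] [  3. 141.  10.] [ 11. 224.  97.]
follower 0.91 [435. 151. 512. 222.] [237.8 245.1 -91.8] [ 209.  204. -128.] [257. 279. -69.]
follower 0.73 [270.  23. 356.  95.] [  45.7  365.6 -138.9] [  17.  345. -173.] [  92.  398. -126.]
follower 0.68 [205. 189. 310. 344.] [ -2.  260.6  40.9] [-30. 225.  23.] [ 26. 273. 100.]Traceback (most recent call last):
  File "chk2.py", line 14, in <module>
    F=L.reshape(-1,3);m=(ab
[... 199 characters left out ...]
                                                    ~~~~~~~~~~~~~^^^^^^^^^^^^^^^^^^^^
    return _quantile_unchecked(
        a, q, axis, out, overwrite_input, method, keepdims, weights)
    return _ureduce(a,
                    func=_quantile_ureduce_func,
    ...<5 lines>...
                    overwrite_input=overwrite_input,
                    method=method)
    r = func(a, **kwargs)
    result = _quantile(arr,
                       quantiles=q,
    ...<2 lines>...
                       out=out,
                       weights=wgt)
    slices_having_nans = np.isnan(arr[-1, ...])
                                  ~~~^^^^^^^^^
IndexError: index -1 is out of bounds for axis 0 with size 0
```

View pics/w10.png

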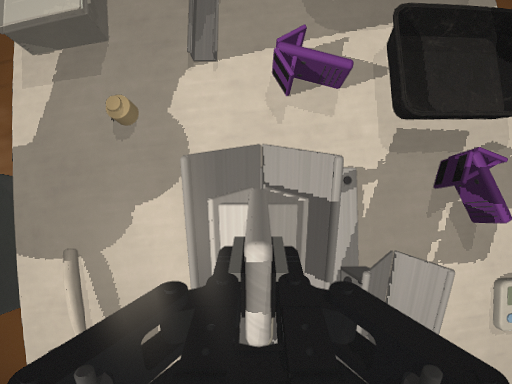

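The follower shoe at (258,245) is over the trough, a millimetre or so to the left of the fold at (262,150). I'll correct that and lower it gently.

```bash
python3 -m creep '[[0.12,0.03,-0.1,0,0,0,-1],[0,0.04,-0.1,0,0,0,-1],[0,0.04,-0.1,0,0,0,-1],[0,0.04,-0.1,0,0,0,-1],[0,0,0,0,0,0,-1]]'
python3 -m creep '[[0,0.04,-0.1,0,0,0,-1],[0,0.04,-0.1,0,0,0,-1],[0,0,0,0,0,0,-1],[0,0,0,0,0,0,-1],[0,0,0,0,0,0,-1]]'
python3 - <<'E'
from h import *
from fit import axes
O=np.array([521.7,-226.5,35.95]);A=axes(np.radians(-6.1))
for i in range(4):
    s=r.state();print((s['eef_pos']-O)@A,s['ft_force']@A);r.camera('side')
E
```

```text
t: 18.05
eef_pos: [543.4, -22.3, 200.6]
ee_rot: [0.564, -0.364, 0.606, -0.425]
ft_force: [0.2, 1.1, -2.3]
grip_width: 11.3
t: 18.55
eef_pos: [543.6, -21.7, 198.8]
ee_rot: [0.564, -0.364, 0.606, -0.426]
ft_force: [0.4, -0.8, -2.1]
grip_width: 11.0
[-3.14283986e-02  2.52002775e+02  7.38361418e+01] [ 0.49456603 -1.44887273 -1.66765497]
[-1.84101326e-02  2.52021887e+02  7.38316424e+01] [-0.77243842 -0.78429548 -2.13486783]
[-1.72663064e-02  2.52034935e+02  7.38585150e+01] [-0.8290503  -1.22730317 -2.40375993]
[-1.66079600e-02  2.52015525e+02  7.38417567e+01] [ 0.30601332 -1.47633334 -3.28557479]
```

```bash
cat > f.py <<'E'
from h import *
from fit import axes
O=np.array([521.7,-226.5,35.95]);A=axes(np.radians(-6.1));a=[];b=[]
for i in range(5):
    s=r.state();a.append((s['eef_pos']-O)@A);b.append(s['ft_force']@A);r.camera('side')
print(np.mean(a,0).round(2),np.mean(b,0).round(2),'t',s['t'])
E
python3 -m creep '[[0,0.02,-0.05,0,0,0,-1],[0,0.02,-0.05,0,0,0,-1],[0,0.02,-0.05,0,0,0,-1],[0,0.02,-0.05,0,0,0,-1],[0,0,0,0,0,0,-1]]'
python3 f.py
python3 -m creep '[[0,0.02,-0.05,0,0,0,-1],[0,0.02,-0.05,0,0,0,-1],[0,0,0,0,0,0,-1],[0,0,0,0,0,0,-1],[0,0,0,0,0,0,-1]]'
python3 f.py
```

```text
t: 19.25
eef_pos: [543.9, -21.0, 197.0]
ee_rot: [0.565, -0.364, 0.606, -0.426]
ft_force: [1.3, -0.4, -2.9]
grip_width: 11.3
[2.100e-01 2.520e+02 7.186e+01] [ 1.13 -0.91 -1.75] t 19.45
t: 20.0
eef_pos: [543.9, -21.0, 196.9]
ee_rot: [0.565, -0.364, 0.606, -0.426]
ft_force: [-0.6, -3.0, 5.4]
grip_width: 10.8
[2.3000e-01 2.5201e+02 7.1820e+01] [-1.37 -0.62  6.11] t 20.2
```

```bash
python3 -m creep '[[0,-0.02,0.06,0,0,0,-1],[-0.06,-0.55,-0.225,0,0,0,-1],[-0.06,-0.55,-0.225,0,0,0,-1],[-0.06,-0.55,-0.225,0,0,0,-1],[-0.06,-0.55,-0.225,0,0,0,-1]]'
python3 f.py
python3 -m creep '[[-0.04,-0.37,-0.15,0,0,0,-1],[-0.03,-0.28,-0.11,0,0,0,-1],[-0.02,-0.18,-0.075,0,0,0,-1],[0,0,0,0,0,0,-1],[0,0,0,0,0,0,-1]]'
python3 f.py
```

```text
t: 20.75
eef_pos: [541.7, -42.0, 188.5]
ee_rot: [0.566, -0.363, 0.606, -0.425]
ft_force: [-0.0, -0.5, 0.6]
grip_width: 11.4
[  0.28 228.48  71.87] [-0.54  1.    4.37] t 20.95
t: 21.5
eef_pos: [540.8, -50.7, 184.9]
ee_rot: [0.565, -0.364, 0.606, -0.425]
ft_force: [-0.5, 0.8, 5.7]
grip_width: 11.3
[  0.28 219.83  71.86] [-0.48  2.29  5.34] t 21.7
```

```bash
python3 -m creep '[[0,-0.01,0.03,0,0,0,-1],[-0.01,-0.11,-0.045,0,0,0,-1],[-0.01,-0.11,-0.045,0,0,0,-1],[-0.01,-0.092,-0.037,0,0,0,-1],[0,0,0,0,0,0,-1]]'
python3 f.py
python3 -m creep '[[-0.01,-0.092,-0.037,0,0,0,-1],[0,0,0,0,0,0,-1],[0,0,0,0,0,0,-1],[0,0,0,0,0,0,-1],[0,0,0,0,0,0,-1]]'
python3 f.py
```

```text
t: 22.25
eef_pos: [540.5, -53.3, 183.9]
ee_rot: [0.565, -0.363, 0.606, -0.425]
ft_force: [0.1, 2.1, 6.3]
grip_width: 11.7
[  0.28 216.97  71.96] [0.16 4.72 5.4 ] t 22.45
t: 23.0
eef_pos: [540.4, -53.7, 183.8]
ee_rot: [0.566, -0.363, 0.606, -0.425]
ft_force: [-0.8, 3.4, 7.5]
grip_width: 11.4
[  0.27 216.54  72.01] [-0.16  6.33  5.82] t 23.2
```

Force along the fold rose from about 2 to 6 N, so the follower appears to be touching the row. I'll ease the arm's spring load, release, back off and look.

```bash
python3 -m creep '[[0,0.04,0.05,0,0,0,-1],[0,-0.02,0.04,0,0,0,-1],[0,0,0,0,0,0,-1],[0,0,0,0,0,0,-1],[0,0,0,0,0,0,-1]]'
python3 f.py
python3 -m creep '[[0,0,0,0,0,0,-0.6],[0,0,0,0,0,0,-0.4],[0,0,0,0,0,0,0],[0,0,0,0,0,0,0],[0,0,0,0,0,0,0]]'
python3 -m creep '[[-0.06,-0.56,1.39,0,0,0,0],[-0.12,-1.12,2.78,0,0,0,0],[-0.16,-1.5,3.7,0,0,0,0],[-0.16,-1.5,3.7,0,0,0,0],[-0.12,-1.12,2.78,0,0,0,0]]'
sed -i 's/^F=L.*$/F=L.reshape(-1,3);m=(abs(F[:,0])<12)\&(F[:,1]>150)\&(F[:,1]<260)\&(F[:,2]>62)\&(F[:,2]<97);q=F[m];print("fin",m.sum(),np.percentile(q,[1,50,99],axis=0).round(1) if len(q) else 0)/' chk2.py
python3 chk2.py w11
```

```text
t: 23.75
eef_pos: [540.3, -54.1, 183.8]
ee_rot: [0.565, -0.363, 0.606, -0.425]
ft_force: [3.4, 4.2, 4.0]
grip_width: 11.3
[2.1000e-01 2.1617e+02 7.2060e+01] [2.85 5.75 1.23] t 23.95
t: 24.5
eef_pos: [539.6, -55.1, 183.3]
ee_rot: [0.564, -0.364, 0.606, -0.426]
ft_force: [-0.7, -0.9, -0.1]
grip_width: 42.9
t: 25.0
eef_pos: [534.1, -114.4, 331.1]
ee_rot: [0.565, -0.364, 0.605, -0.427]
ft_force: [0.3, -0.7, -0.0]
grip_width: 42.8
O(fit) [ 521.87573159 -227.44089938   35.85789082] -5.951504317760139 1.1141872009605711 11037 hi 299.08075148050517
TCP ch [  0.3917836  215.10417858 231.38183628] t 25.0 [ 0.3 -0.7 -0. ]
[[ 0.002  0.003  1.   ]
 [-1.    -0.003  0.002]
 [ 0.003 -1.     0.003]]
tube_0 0.96 [249. 263. 262. 289.] [ 0.1 72.4 22.1] [-9. 52. 16.] [ 9. 89. 25.]
tube_0 0.84 [249. 227. 268. 262.] [  0.  119.1  21.7] [-10.  97.  10.] [  9. 135.  25.]
tube_0 0.77 [252. 291. 266. 320.] [ 0.2 26.8 22.5] [-8.  6. 18.] [ 8. 43. 25.]
tube_0 0.69 [248. 195. 263. 230.] [ -1.2 151.   21.7] [-10. 140.  15.] [  9. 175.  25.]
follower 0.87 [263.  21. 324.  74.] [  46.6  365.1 -140.2] [  16.  344. -174.] [  94.  398. -126.]
follower 0.71 [384. 110. 435. 164.] [239.  244.4 -91. ] [ 209.  204. -126.] [258. 279. -69.]
follower 0.67 [230. 149. 286. 214.] [-1.000e-01  2.145e+02  3.300e+01] [-28. 187.  19.] [ 28. 237.  93.]
fin 759 [[-5.900e+00  1.850e+02  6.620e+01]
 [-2.000e-01  2.141e+02  9.130e+01]
 [ 5.700e+00  2.380e+02  9.340e+01]]
```

View pics/w11.png

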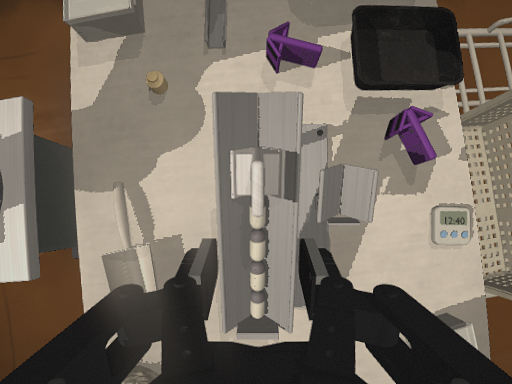

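The picture shows all four tubes in one line on the fold, (257,217) to (257,305), with the follower seated above them at (257,180). The fin hides the contact with the last tube, so I'll look from the low side.

```bash
python3 -m creep '[[-0.25,-2.3,-2.2,0,0,0,0],[-0.25,-2.3,-2.2,0,0,0,0],[-0.25,-2.3,-2.2,0,0,0,0],[-0.25,-2.3,-2.2,0,0,0,0],[-0.25,-2.3,-2.2,0,0,0,0]]'
python3 chk2.py w12
python3 - <<'E'
import cv2
a=cv2.imread('pics/w12.png')[:230,170:340];cv2.imwrite('pics/w12c.png',cv2.resize(a,None,fx=2.6,fy=2.6,interpolation=2))
E
```

```text
t: 25.65
eef_pos: [520.1, -227.8, 215.0]
ee_rot: [0.564, -0.364, 0.607, -0.425]
ft_force: [0.7, -0.6, 0.4]
grip_width: 42.8
O(fit) [ 521.72359646 -226.04751671   36.4113763 ] -6.1767246075359195 1.1352418201017425 15543 hi 219.33223965971382
TCP ch [ -1.41316951  65.72913308 166.52075948] t 25.65 [ 0.7 -0.6  0.4]
[[ 0.001 -0.003  1.   ]
 [-1.     0.001  0.001]
 [-0.001 -1.    -0.003]]
tube_0 0.88 [251. 105. 270. 160.] [ -0.2 115.   22.3] [-9. 94. 16.] [  9. 134.  25.]
tube_0 0.72 [249. 201. 273. 247.] [ 0.1 26.  22. ] [-9.  5. 14.] [ 9. 44. 25.]
tube_0 0.63 [249.  50. 270. 109.] [ -0.3 159.   22.2] [ -9. 139.  16.] [  9. 179.  25.]
tube_0 0.56 [250. 160. 270. 201.] [-0.  69.9 22.1] [-10.  49.  15.] [ 9. 88. 25.]
tube_0 0.29 [198.   2. 429. 268.] [ 21.9 137.8  28.1] [-43.  -1.   5.] [131. 211.  45.]
follower 0.66 [222.   0. 299.  54.] [-1.000e-01  1.964e+02  3.290e+01] [-28. 182.  17.] [ 29. 218.  92.]
follower 0.64 [426.   2. 486.  62.] [242.  233.1 -92.4] [ 210.  200. -124.] [259. 263. -68.]
fin 826 [[ -5.8 181.6  63.8]
 [ -0.  191.2  91.2]
 [  6.5 203.   93.5]]
```

View pics/w12c.png

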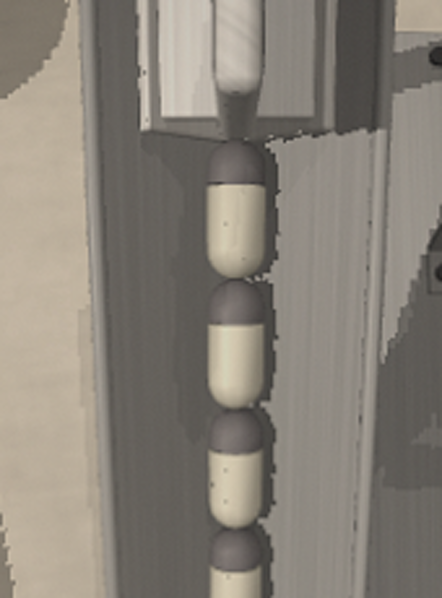

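The crop shows the four tubes end to end, with the top cap at (237,145) right at the follower's lower front edge at (237,138). I'll measure that gap against the tube pitch.

```bash
python3 - <<'E'
from fit import *
O=np.array([521.7,-226.5,35.95]);A=axes(np.radians(-6.1))
for f in ('w12','w11'):
    L=((np.load(f+'W.npy')-O)@A).reshape(-1,3)
    q=L[(abs(L[:,0])<30)&(L[:,1]>165)&(L[:,1]<200)&(L[:,2]>26)&(L[:,2]<90)]
    print(f,'front pts',len(q))
    for a,b in((26,35),(35,60),(60,88)):
        k=q[(q[:,2]>a)&(q[:,2]<b)];print(a,b,len(k),np.percentile(k[:,1],[1,5,10,25,50]).round(1) if len(k) else 0)
    t=L[(abs(L[:,0])<4)&(L[:,1]>-8)&(L[:,1]<188)&(L[:,2]>8)&(L[:,2]<27)]
    yb=np.arange(-8,188,2);print([ (int(y),round(float(np.median(t[(t[:,1]>=y)&(t[:,1]<y+2),2])),1)) for y in yb if ((t[:,1]>=y)&(t[:,1]<y+2)).sum()>2 and np.median(t[(t[:,1]>=y)&(t[:,1]<y+2),2])<21.5])
E
```

```text
w12 front pts 1825
26 35 1484 [166.  170.1 175.7 184.6 189.7]
35 60 91 [182.  182.1 182.2 182.3 182.8]
60 88 174 [181.5 181.6 181.8 181.9 182.6]
[(0, 20.4), (42, 20.0), (44, 16.8), (46, 18.5), (48, 21.2), (86, 21.3), (88, 19.2), (90, 18.2), (92, 20.6), (132, 21.5), (134, 18.9), (136, 17.6), (138, 20.9), (178, 20.5), (180, 18.6), (182, 21.5)]
w11 front pts 620
26 35 583 [166.5 170.4 175.  186.7 190.9]
35 60 5 [188.1 188.8 189.8 192.6 192.7]
60 88 8 [186.4 186.7 187.  188.  192.6]
[(40, 21.4), (42, 18.7), (88, 18.9), (90, 17.1), (132, 21.1), (134, 18.7), (136, 17.2), (138, 19.8), (140, 21.4)]
```

In the w12 depth the joints along the row lie at 45.5, 90.5 and 136 mm. The follower's face lies at 182 mm, where the pitch predicts 181.5, so it is snug. I'll check the tray and bystanders, then hand in.

```bash
python3 - <<'E'
from h import *
c=r.camera('scene');W=cloud(c);W0=np.load('sceneW.npy');P=W.reshape(-1,3)
b=P[(P[:,2]>6)&(P[:,2]<100)&(abs(P[:,0]-508)<50)&(abs(P[:,1]-298)<115)];print(cv2.minAreaRect(b[:,:2].astype(np.float32)),np.percentile(b[:,2],99.5))
rim=b[(b[:,2]>15)&(b[:,2]<25)];print('rim slope',np.polyfit(rim[:,1],rim[:,2],1))
for l in('cup_a','check_weight'):
    for o in r.outline_of(l,c):print(l,o['box'],np.nanmedian(W[o['region']],0).round())
s=r.state();print(s['t'],s['ft_force'].round(1))
r.close_job()
E
```

```text
((508.0559387207031, 299.3306884765625), (202.6927032470703, 38.489261627197266), 83.64905548095703) 88.96064902984868
rim slope [1.91602470e-03 1.96098653e+01]
cup_a [294.5, 152.6, 313.3, 164.6] [ 571. -395.   37.]
cup_a [323.7, 159.5, 337.6, 173.1] [ 467. -385.   37.]
check_weight [282.9, 264.6, 290.8, 278.7] [394. 150.  26.]
25.95 [ 0.4 -0.4  0.4]
the job is handed in; nothing more can be done
```

I tipped all four tubes from the tray into the V-trough, set the empty tray back on the table, pushed the follower down against the row, and handed the job in at about 26 s.

**What the last checks showed:**
- **Tubes:** All four lie in one line on the fold. The joints between them are at about 45.5, 90.5 and 136 mm, which fits a tight row. I saw no buckling.
- **Follower:** It sits in the V. Its face measured about 182 mm along the fold, where the tube spacing puts the row's end at 181.5 mm. That is a gap of roughly 0 to 0.7 mm.
- **Tray:** It is upright and flat near its starting place, with the rim level and 20 mm high.
- **Bystanders:** The cups and the check weight are within about 2 mm of where they started.
- **Robot:** It is clear of everything, with wrist force near zero.

**Two things disagreed or were borderline:**
- **Follower position:** Dead reckoning from the nest put the follower at about 214 mm, against about 212.5 mm from the close-up depth measurement. Both are inside the allowed 208.5 to 215 mm.
- **Push force:** It peaked at about 6 N along the fold. That is just over the roughly 5 N buckling figure, but it includes the follower's own friction. I eased off before releasing.

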